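# Index the tumbler carousel one stop and lock it for the night

### The job

Turn the tumbler carousel by exactly one stop, so that its red spring knob moves round towards the side where the red menu stand is: first pull up the yellow ball-lock pin on top, then draw the red knob out along its slant, swing the carousel round and let the spring pin drop fully into the next hole. Then push the yellow pin fully home again. The three tumblers must stay standing in their wells and everything else on the counter must stay where it is.

Things in the scene. Friction and masses are not known exactly. Their poses are not given: they have to be found in the camera images.
- stand: Fixed foot of the carousel, a dark steel disc 280 mm across. Origin on the counter, on the carousel's vertical axis; z up; the red knob starts on its -x side (towards the robot within 20 degrees). A cone on it, 130 mm in radius at its edge, has 8 index holes 45 degrees apart on a 105 mm radius, 65 mm up, one of them on the -x side.
- crown (a point): Centre of the top of the crown, a fixed disc 80 mm across on the post through the carousel, 243 mm high; a 24 mm wide nut on it rises 10 mm more.
- carousel (a joint): Turn of the carousel, rad, counter-clockwise seen from above, 0 at the start; one stop is 0.785. Positive takes the red knob from the stand's -x side towards its -y side, negative towards its +y side. Turns easily (0.08 N m friction, stays where left) but is blocked by the index pin in a hole and by the lock pin when down. Ends at 1.4 each way; swinging past 1.2 counts as a wrong stop.
- upper_disc (a point): Centre of the top of the carousel's upper disc: 115 mm radius, 8 mm thick, top 188 mm high. It overhangs the red knob, so the knob cannot be gripped from straight above. The lower disc has 95 mm radius, top 87 mm high.
- index_pin (a joint): How far the red knob is drawn out along its slant, m: 0 = pin fully in a hole, about 0.012 = tip just clear, riding on the cone, 0.020 = end of travel. A spring pulls it in, 4 N at 0, 8 N at 0.020. The pin is 8 mm thick, round-tipped, in 12 mm holes: it drops in from up to 2 degrees off and has 1 degree of play when in. It turns with the carousel.
- index_knob (a point): Middle of the red knob's grip, 26 mm across, 26 mm long, with a 30 mm rim at the outer end, 15 mm beyond. Its axis leans 28 degrees from vertical, outwards from the carousel's axis; pull up and outwards along it. Site z = pull direction, y = level tangent. At rest 138 mm from the carousel's axis, 127 mm high. Inwards along it: an 8 mm shaft; a 20 mm collar starts 45 mm from this point.
- lock_pin (a joint): Height of the yellow ball-lock pin above home, m: 0 = fully home through crown and carousel, 0.018 = tip out of the carousel's hole, 0.026 = end of travel. Slides with 2 N friction and stays where left; a sprung ball (about 3 N more) must be overcome in the first 11 mm, either way.
- lock_knob (a point): Middle of the yellow knob of the lock pin, an upright cylinder 22 mm across and 30 mm high, 30 mm from the carousel's axis on the stand's -x side; it does not turn with the carousel. 280 mm high when home; its underside is then 22 mm above the crown.
- tumbler0: Frosted tumbler, loose, 66 mm wide at the rim, 53 mm at the foot, 70 mm high, standing upright in well 0 of the carousel's upper disc (foot 188 mm high, rim 258 mm high), 78 mm from the axis. Origin at the centre of its foot.
- tumbler1: Frosted tumbler, loose, 66 mm wide at the rim, 53 mm at the foot, 70 mm high, standing upright in well 1 of the carousel's upper disc (foot 188 mm high, rim 258 mm high), 78 mm from the axis. Origin at the centre of its foot.
- tumbler2: Frosted tumbler, loose, 66 mm wide at the rim, 53 mm at the foot, 70 mm high, standing upright in well 2 of the carousel's upper disc (foot 188 mm high, rim 258 mm high), 78 mm from the axis. Origin at the centre of its foot.
- well0 (a point): Centre of the floor of well 0, a ring 64 mm wide outside and 12 mm high on the upper disc; it turns with the carousel.
- well1 (a point): Centre of the floor of well 1, a ring 64 mm wide outside and 12 mm high on the upper disc; it turns with the carousel.
- well2 (a point): Centre of the floor of well 2, a ring 64 mm wide outside and 12 mm high on the upper disc; it turns with the carousel.
- menu_stand: Red menu stand, loose, foot 70 x 100 mm, upright panel 12 mm thick (x) and 100 mm wide (y), 150 mm high in all. Origin under its centre. It stands beside the carousel, on the stand's +y or -y side; this tells which way to turn.
- shake_tin: Steel milkshake tin, loose, 92 mm wide at the rim, 74 mm at the foot, 170 mm high, open, upright on the side opposite the menu stand. Origin at the centre of its foot.
- ice_scoop: Aluminium ice scoop lying on the counter in front of the carousel: pan 100 x 72 mm, 50 mm high, round handle 22 mm thick to -x, 211 mm long in all, highest point 56 mm. Origin on the counter, 70 mm from the pan's front edge, 141 mm from the handle's end.
Not all that is in view belongs to the job. Several things look just like the ice_scoop: the one meant starts farthest to the robot's left. Of the things that look like the menu_stand, take the one that is farthest to the robot's right at the start.

How it is judged:
By the outcome, as a careful person would: the job done as asked, in the order asked, and still so for the second after the job is handed in, with the robot touching nothing.
It also fails if it takes over 54 s, if anything falls off the work surface, if the arm or the gripper's body presses on something with over 40 N, if the wrist force passes 120 N, or if a joint passes its speed limit or range.

### The arm

A 6-joint arm with a two-finger parallel gripper is mounted at the origin on the work surface. World frame = base frame: x ahead of the robot, y to its left, z up, the work surface at z = 0. Lengths are in m, angles in rad, forces in N, time in s.
With the tool pointing down it reaches from about 0.275 to 0.85 m from the base axis. Payload 5.2 kg.
Tool frame: the origin (TCP) lies midway between the tips of the shut fingers; the grasp point (between the pads) lies behind it (ctrl.hold_point_z is the z of the grasp point in the tool frame, in m); z points along the fingers, y is the line along which they close (so a half turn about z gives the same grasp; the last joint's range is limited). The gripper opens to 85 mm and grips with 20 to 120 N. Pads are 22 mm wide; open, the fingers measure 114 mm over their backs; the gripper's body (76 mm by 85 mm) begins 54 mm behind the grasp point. The pads swing forward as they close: fully open they stand 13 mm farther back than shut.
Start: joints at [-1.518, 0.259, 1.535, -0, 1.348, -0.203], TCP at [0.139, -0.532, 0.231] pointing down, gripper open.
Joint ranges: [-3.14, 3.14], [-0.91, 2.08], [0.19, 2.58], [-1.22, 4.36], [0.22, 2.71], [-3.12, 3.12]. Speed limits (rad/s): [2.57, 2.57, 3.14, 3.14, 3.14, 3.14].

### API

Orientations are given as a unit quaternion [x, y, z, w].
In Python, from rig import state, snapshot, camera_params, ticket, ctrl gives the robot as it stands.
- The arm moves only by the tool play_rows, never from a script. Its argument "rows" is a list that holds one entry, the list of rows, each a list of 7 numbers: the shift along the world's x, y, z as a fraction of full scale, then the turn, a rotation vector about the world's x, y, z as a fraction of full scale, then the opening in per cent of the stroke, from 0 (shut) to 100 (fully open). A call has 1 to 20 rows; each row is the pose to reach, as a shift and turn from the pose commanded when the call began; what a row does not reach only later rows make up. Full scale, the value 1, is 300 mm for a shift and 90 degrees for a turn. A row lasts 1/8 s, in which the tool goes at most 62.5 mm and 10.7 degrees, less where a joint would pass 70% of its speed; a pose out of reach is approached as far as the arm can. A call with a number of a shift or a turn outside -1 to 1 is refused whole. A call with a gripper value outside its range is refused whole. The fingers move at their own pace and stop on an object; "newtons" is the grip in N (left out, the last holds). Time passes only in rows, so rows that repeat a pose let the fingers close. It gives the time, the measured TCP pose, the force, the opening and the grip force at its end, in the units of the state.
- state(): the state, without advancing time (a new reading comes with each control period).
- snapshot(name): name is "scene" or "top" or "wrist"; returns the picture (400x640x3 uint8, red, green, blue); there is no depth.
- camera_params(name): a dict with "fx", "fy", "cx", "cy" (pixels), "R" (3x3) and "t" (3): a world point X has camera coordinates R X + t; the wrist camera has in their place "hand_eye" (4x4, takes a point from camera to tool coordinates, whose origin is the TCP and whose axes are the flange's). Camera axes: x right, y down, z forward; pixel columns grow to the right and rows downward; lengths in m; the calibration is good to about 2 mm. A picture is of the moment at which its call begins: read the wrist's pose just before it. camera_params takes no time and is no camera call.
- ticket.hand_in(): hands the job in; it is judged then, once.
The state is a dict: "time_s": time; "joints": joint angles; "joint_velocities": joint speeds; "joint_torque": joint torques, N m; "tool_pos": TCP position; "eef_rot": TCP orientation; "force": force on the tool from outside, world axes, zero at the start; "torque": the same for the moment, N m; "width": finger opening in m; "grasp_force": force on a finger pad.
Only numpy, scipy, OpenCV 4.12 (cv2) and the standard library are available. Lean on these libraries where they do the work, as an engineer would, in place of code of your own. Each camera call takes 0.05 s, during which the arm holds its last target. There are 200 camera calls.

## Working session

There is one attempt and no reset: what is moved stays moved. The work goes in short steps, Python scripts to look and compute and a tool call to move; the robot and the scene stay as the last step left them, time stands still between calls to the robot, and variables do not carry over. Pictures are saved under pics/ and viewed, at most 10 in all, crops included, and the job is handed in when it is done.

Besides the shell and the picture viewer there is one more tool, called after "Request:" by a JSON object that holds its "fn" and its "kwargs". play_rows: Moves the arm, as the interface text tells. Shift numbers are shares of 300 mm and turn numbers shares of 90 degrees, none past 1 either way. Its arguments: {"type":"object","properties":{"rows":{"type":"array"},"newtons":{"type":"number"}},"required":["rows"]}

```bash
mkdir -p pics; ls; python3 - <<'E'
from rig import state,snapshot,camera_params,ctrl
import cv2,numpy as np
for n in ("scene","top"):
    cv2.imwrite(f"pics/{n}0.png",snapshot(n)[...,::-1]); p=camera_params(n); print(n,p)
print(camera_params("wrist"),ctrl.hold_point_z,state())
E
```

```text
pics
scene {'fx': 506.17498180811685, 'fy': 506.17498180811685, 'cx': 309.0413302883461, 'cy': 191.62717235562732, 'R': array([[ 0.90975075,  0.41489612,  0.0146557 ],
       [ 0.35714649, -0.76414806, -0.53714442],
       [-0.21166001,  0.49390177, -0.84336296]]), 't': array([-0.52620873, -0.0853818 ,  1.56154085])}
top {'fx': 467.0877847349097, 'fy': 467.0877847349097, 'cx': 321.1880863388231, 'cy': 196.3199316349141, 'R': array([[-0.01474125, -0.99983238,  0.01085824],
       [-0.98874496,  0.0129591 , -0.14904853],
       [ 0.14888283, -0.01293319, -0.98877026]]), 't': array([0.03476768, 0.57764423, 1.5457288 ])}
{'fx': 345.8093199925873, 'fy': 345.8093199925873, 'cx': 323.82974658153654, 'cy': 201.71392262894364, 'hand_eye': array([[ 8.32764575e-05, -9.50301107e-01, -3.11332298e-01,
         7.89831709e-02],
       [ 9.99999906e-01, -5.31142535e-05,  4.29608442e-04,
         1.73464334e-04],
       [-4.24793561e-04, -3.11332305e-01,  9.50301013e-01,
        -1.42445353e-01],
       [ 0.00000000e+00,  0.00000000e+00,  0.00000000e+00,
         1.00000000e+00]])} -0.0187 {'time_s': 0.1, 'joints': array([-1.51781059e+00,  2.59309521e-01,  1.53599185e+00, -5.62407492e-06,
        1.34799512e+00, -2.02802075e-01]), 'joint_velocities': array([-1.39632317e-04,  1.43786953e-05, -4.30344554e-03,  3.60802583e-04,
        1.85426022e-03,  1.00940510e-03]), 'joint_torque': array([ 3.77153730e-03, -4.46962273e+01, -2.91249597e+01, -3.15066791e-04,
        6.16606456e-03, -7.86082580e-06]), 'tool_pos': array([ 0.13914792, -0.53161022,  0.23052931]), 'eef_rot': array([ 9.91832276e-01,  1.27546109e-01,  6.10217134e-05, -8.49735135e-04]), 'force': array([-0.45442751,  0.80383708,  0.03874727]), 'torque': array([-0.06407092,  0.04734827,  0.05265166]), 'grasp_force': 0.0, 'width': 0.08548191272878748}
```

View pics/scene0.png

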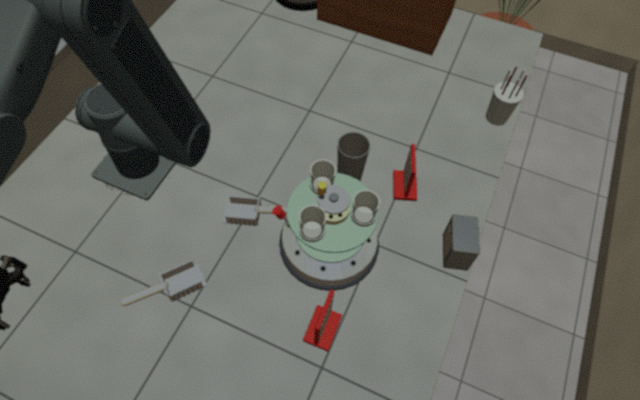

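View pics/top0.png

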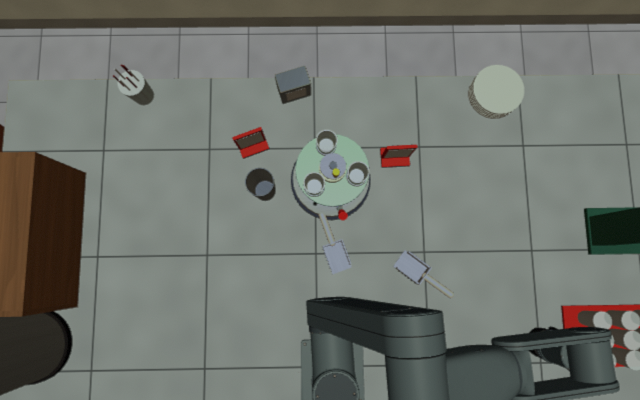

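Top view: +y is to the left, +x up. The two red menu stands are at (397,156) and (250,142). The right-most, (397,156), is the one meant: it is on the carousel's −y side with the tin (260,183) opposite, so the turn is positive. The two scoops are at (335,255) and (412,267). The left-most, (335,255), lies in front of the carousel and must be avoided. I'll confirm this in a crop.

```bash
python3 - <<'E'
import cv2,numpy as np
a=cv2.imread("pics/top0.png")[110:280,225:425]; b=cv2.imread("pics/scene0.png")[130:300,215:415]
cv2.imwrite("pics/crop1.png",cv2.resize(a,None,fx=3.5,fy=3.5,interpolation=cv2.INTER_CUBIC))
cv2.imwrite("pics/crop2.png",cv2.resize(b,None,fx=3.5,fy=3.5,interpolation=cv2.INTER_CUBIC))
E
```

```text
(no output)
```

View pics/crop1.png

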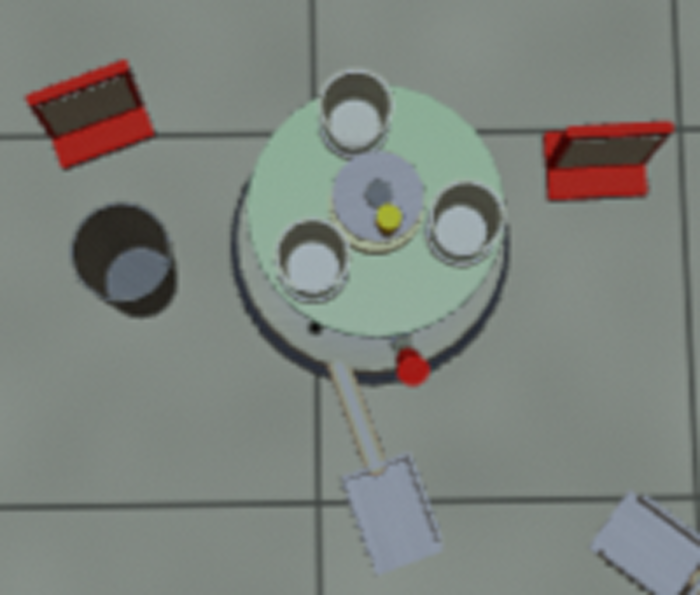

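View pics/crop2.png

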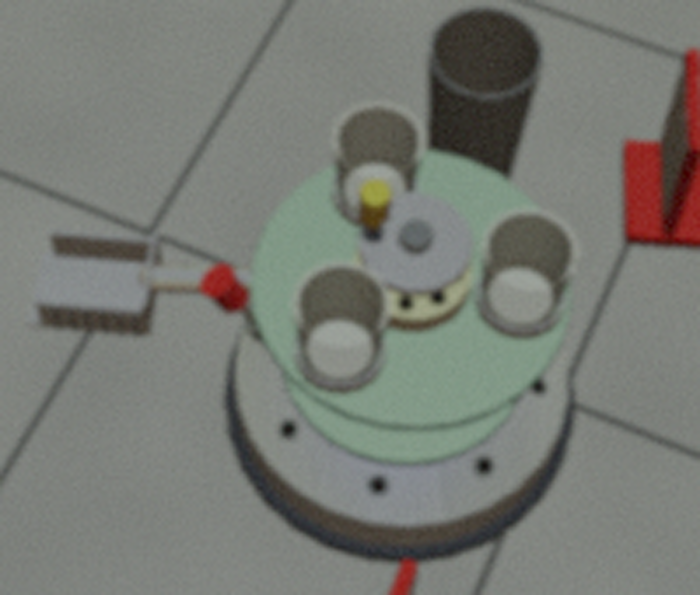

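```bash
cat > h.py <<'E'
import numpy as np
from rig import camera_params
from scipy.optimize import least_squares
def proj(n,X):
    p=camera_params(n); c=p["R"]@X+p["t"]; return np.array([p["fx"]*c[0]/c[2]+p["cx"],p["fy"]*c[1]/c[2]+p["cy"]])
def P(q,r,a,z):  # a = angle from stand -x side, ccw deg
    t=q[2]+np.pi+np.radians(a); return np.array([q[0]+r*np.cos(t),q[1]+r*np.sin(t),z])
E
python3 - <<'E'
from h import *
O=[("top",378,192,0,0,.253),("top",389,216,.03,0,.295),("top",413,370,.145,0,.140),
("scene",417,232,0,0,.253),("scene",376,187,.03,0,.295),("scene",225,287,.141,0,.133)]
off={"top":(225,110),"scene":(215,130)}
for n,u,v in [("top",315,327),("scene",288,429),("scene",377,485),("scene",484,466),("scene",538,386)]: O.append((n,u,v,.105,None,.065))
def f(q,full=False):
    o=[]
    for n,u,v,r,a,z in O:
        m=np.array([u,v])/3.5+off[n]
        cs=[a] if a is not None else range(0,360,45)
        e=[proj(n,P(q,r,c,z))-m for c in cs]; o.append(min(e,key=np.linalg.norm))
    return np.array(o) if full else np.ravel(o)
best=min((least_squares(f,[.55,-.02,y],loss="soft_l1") for y in np.radians([-20,-10,0,10,20])),key=lambda s:s.cost)
q=best.x;print(q,np.degrees(q[2]),best.cost);print(f(q,True).round(2))
print("knob",P(q,.138,0,.127),"lock",P(q,.03,0,.28),"knob end",P(q,.138,45,.127))
E
```

```text
Traceback (most recent call last):
  File "h.py", line 5, in proj
    p=camera_params(n); c=p["R"]@X+p["t"]; return np.array([p["fx"]*c[0]/c[2]+p["cx"],p["fy"]*c[1]/c[2]+p["cy"]])
ValueError: time passes only in moves, steps and waits
```

```bash
cat > h.py <<'E'
import numpy as np
from functools import cache
import rig
from scipy.optimize import least_squares
cp=cache(rig.camera_params)
def proj(n,X):
    p=cp(n); c=p["R"]@X+p["t"]; return np.array([p["fx"]*c[0]/c[2]+p["cx"],p["fy"]*c[1]/c[2]+p["cy"]])
def P(q,r,a,z):  # a = angle from stand -x side, ccw deg
    t=q[2]+np.pi+np.radians(a); return np.array([q[0]+r*np.cos(t),q[1]+r*np.sin(t),z])
E
cat > fit.py <<'E'
from h import *
O=[("top",378,192,0,0,.253),("top",389,216,.03,0,.295),("top",413,370,.145,0,.140),
("scene",417,232,0,0,.253),("scene",376,187,.03,0,.295),("scene",225,287,.141,0,.133)]
off={"top":(225,110),"scene":(215,130)}
for n,u,v in [("top",315,327),("scene",288,429),("scene",377,485),("scene",484,466),("scene",538,386)]: O.append((n,u,v,.105,None,.065))
def f(q,full=False):
    o=[]
    for n,u,v,r,a,z in O:
        m=np.array([u,v])/3.5+off[n]
        cs=[a] if a is not None else range(0,360,45)
        e=[proj(n,P(q,r,c,z))-m for c in cs]; o.append(min(e,key=np.linalg.norm))
    return np.array(o) if full else np.ravel(o)
best=min((least_squares(f,[.55,-.02,y],loss="soft_l1") for y in np.radians([-20,-10,0,10,20])),key=lambda s:s.cost)
q=best.x;print(q,np.degrees(q[2]),best.cost);print(f(q,True).round(2))
print("knob",P(q,.138,0,.127),"lock",P(q,.03,0,.28),"knob end",P(q,.138,45,.127))
E
python3 fit.py
```

```text
[ 0.64165404 -0.00518174  0.23710775] 13.585273342880672 2.4774801980216212
[[-0.65 -0.29]
 [-0.66 -0.42]
 [-0.34 -0.11]
 [-0.38  0.3 ]
 [-0.38  1.43]
 [-1.25 -0.23]
 [-0.45 -0.31]
 [ 0.15  0.36]
 [ 0.37  0.03]
 [-0.17 -0.07]
 [-0.29 -0.07]]
knob [ 0.50751509 -0.03759687  0.127     ] lock [ 0.6124934 -0.0122285  0.28     ] knob end [ 0.56972444 -0.12295326  0.127     ]
```

The crop confirms it: the red stand at (600,165) is right of the carousel, the tin (120,260) is left of it, and the scoop handle lies below the red knob (413,370). The fit is good to about 1 px. I'll move above the lock pin next, with the current yaw (14.7°) matching the stand (13.6°).

Request:
{"fn": "play_rows", "kwargs": {"rows": [[[0.27,0.29,0.3,0,0,0,100],[0.8,0.867,0.55,0,0,0,100],[0.8,0.867,0.55,0,0,0,100],[0.8,0.867,0.55,0,0,0,100],[0.8,0.867,0.55,0,0,0,70],[0.8,0.867,0.55,0,0,0,60],[0.8,0.867,0.55,0,0,0,60],[0.8,0.867,0.55,0,0,0,60]]], "newtons": 40}}

```text
time_s: 1.1
tool_pos: [0.3795, -0.2716, 0.3962]
eef_rot: [0.992, 0.129, -0.0, 0.0]
force: [-0.4, -1.0, -0.9]
width: 0.0513
grasp_force: 0.0
```

Request:
{"fn": "play_rows", "kwargs": {"rows": [[[0.4,0.45,0,0,0,0,60],[0.5,0.6,0,0,0,0,60],[0.5,0.6,0,0,0,0,60],[0.5,0.6,0,0,0,0,60],[0.5,0.6,0,0,0,0,60],[0.5,0.6,0,0,0,0,60]]]}}

```text
time_s: 1.85
tool_pos: [0.5285, -0.0937, 0.3951]
eef_rot: [0.992, 0.127, -0.001, -0.0]
force: [-1.3, 0.4, 0.9]
width: 0.0512
grasp_force: 0.0
```

```bash
cat >> h.py <<'E'
from scipy.spatial.transform import Rotation as Rn
def wproj(s,X):
    p=cp("wrist"); T=np.eye(4); T[:3,:3]=Rn.from_quat(s["eef_rot"]).as_matrix(); T[:3,3]=s["tool_pos"]
    c=np.linalg.inv(T@p["hand_eye"])@np.append(X,1); return np.array([p["fx"]*c[0]/c[2]+p["cx"],p["fy"]*c[1]/c[2]+p["cy"]])
E
python3 - <<'E'
from h import *
import cv2,pickle
s=rig.state(); im=rig.snapshot("wrist")
q=[.6417,-.0052,.2371]; pickle.dump(s,open("s1.pkl","wb"))
for X in (P(q,0,0,.253),P(q,.03,0,.295),P(q,.145,0,.140)): print(wproj(s,X))
cv2.imwrite("pics/w1.png",im[...,::-1])
E
```

```text
[245.50540533  12.05015059]
[233.99693478  50.73000689]
[272.83472067 170.36609053]
```

View pics/w1.png

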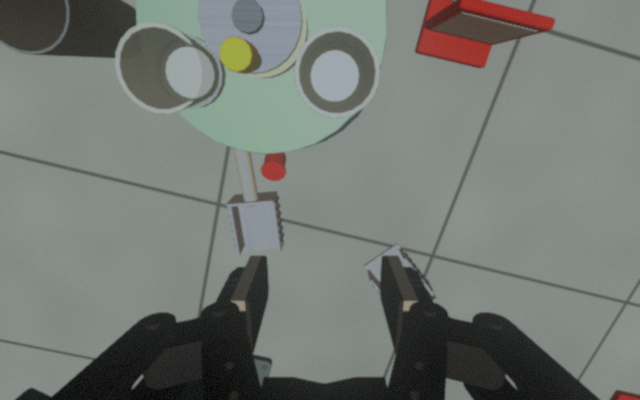

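Wrist view: nut at (247,15), yellow knob top at (237,53) and red rim at (274,169), all within 3 px of the fit. I'll shift the target by about 2 mm and descend onto the yellow knob.

Request:
{"fn": "play_rows", "kwargs": {"rows": [[[0.15,0.14,0,0,0,0,60],[0.273,0.259,0,0,0,0,60],[0.273,0.259,0,0,0,0,60],[0.273,0.259,0,0,0,0,60],[0.273,0.259,0,0,0,0,60],[0.273,0.259,-0.15,0,0,0,60],[0.273,0.259,-0.28,0,0,0,60],[0.273,0.259,-0.36,0,0,0,60],[0.273,0.259,-0.43,0,0,0,60],[0.273,0.259,-0.43,0,0,0,60],[0.273,0.259,-0.43,0,0,0,60],[0.273,0.259,-0.43,0,0,0,60]]]}}

```text
time_s: 3.4
tool_pos: [0.6116, -0.0147, 0.2689]
eef_rot: [0.992, 0.127, 0.001, 0.0]
force: [0.7, 1.0, -0.8]
width: 0.0512
grasp_force: 0.0
```

Request:
{"fn": "play_rows", "kwargs": {"rows": [[[0,0,0,0,0,0,0],[0,0,0,0,0,0,0],[0,0,0,0,0,0,0],[0,0,0,0,0,0,0],[0,0,0,0,0,0,0],[0,0,0,0,0,0,0],[0,0,0,0,0,0,0],[0,0,0,0,0,0,0]]]}}

```text
time_s: 4.4
tool_pos: [0.611, -0.0129, 0.2682]
eef_rot: [0.992, 0.128, 0.0, -0.001]
force: [-2.0, 5.3, 4.6]
width: 0.0205
grasp_force: 39.6
```

Request:
{"fn": "play_rows", "kwargs": {"rows": [[[0,0.004,0.015,0,0,0,0],[0,0.004,0.03,0,0,0,0],[0,0.004,0.045,0,0,0,0],[0,0.004,0.06,0,0,0,0],[0,0.004,0.077,0,0,0,0],[0,0.004,0.077,0,0,0,0],[0,0.004,0.077,0,0,0,0],[0,0.004,0.077,0,0,0,0]]]}}

```text
time_s: 5.4
tool_pos: [0.611, -0.0129, 0.2908]
eef_rot: [0.992, 0.128, 0.0, -0.0]
force: [-2.5, 3.5, 1.1]
width: 0.0208
grasp_force: 40.2
```

Request:
{"fn": "play_rows", "kwargs": {"rows": [[[0,0.004,0,0,0,0,60],[0,0.004,0,0,0,0,60],[0,0.004,0,0,0,0,60],[0,0.004,0,0,0,0,60],[0,0.004,0.15,0,0,0,60],[0,0.004,0.35,0,0,0,60],[-0.2,-0.05,0.35,0,0,0,60],[-0.4,-0.1,0.35,0,0,0,60],[-0.6,-0.12,0.35,0.026,-0.108,0,60],[-0.6,-0.12,0.35,0.052,-0.216,0,60],[-0.6,-0.12,0.35,0.078,-0.324,0,60],[-0.6,-0.12,0.35,0.104,-0.432,0,60],[-0.6,-0.12,0.35,0.104,-0.432,0,60],[-0.6,-0.12,0.35,0.104,-0.432,0,60],[-0.6,-0.12,0.35,0.104,-0.432,0,60]]]}}

```text
time_s: 7.28
tool_pos: [0.432, -0.0485, 0.3968]
eef_rot: [0.932, 0.122, 0.339, -0.037]
force: [-1.5, -1.2, 0.3]
width: 0.0515
grasp_force: 0.0
```

```bash
python3 - <<'E'
from h import *
import cv2
s=rig.state(); w=rig.snapshot("wrist"); a=rig.snapshot("scene")
q=[.6417,-.0052,.2371]
for X in (P(q,.145,0,.140),P(q,.03,0,.318),P(q,.03,0,.295)): print(wproj(s,X),proj("scene",X))
print(s["tool_pos"],Rn.from_quat(s["eef_rot"]).as_matrix()[:,2],s["joints"])
c=cv2.resize(a[130:300,215:415],(470,400),interpolation=cv2.INTER_CUBIC)
cv2.imwrite("pics/w2.png",np.hstack([cv2.resize(w[:,160:490],(330,400)),c])[...,::-1])
E
```

```text
[327.44698001 252.21783898] [276.44507501 210.16028178]
[334.29837352  74.90594413] [322.43355547 179.35408613]
[333.24795736  92.40101659] [322.06789923 184.8691562 ]
[ 0.43204346 -0.04848589  0.39681804] [ 0.62358821  0.15151538 -0.76692948] [-0.94250147 -0.42747657  1.94992767  0.65183378  1.3627023   0.31347734]
```

View pics/w2.png

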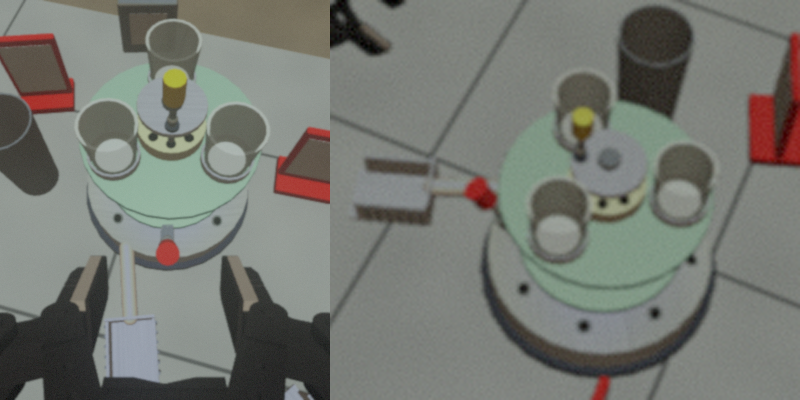

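The yellow pin is up: its top is at (335,76), where 23 mm of lift predicts (334,75). The red knob rim is at (328,253), against a prediction of (327,252). I'll approach the knob next.

Request:
{"fn": "play_rows", "kwargs": {"rows": [[[0.03,0,-0.2,0,0,0,60],[0.05,-0.003,-0.4,0,0,0,60],[0.07,-0.005,-0.55,0,0,0,60],[0.085,-0.007,-0.693,0,0,0,60],[0.085,-0.007,-0.693,0,0,0,60],[0.14,0.005,-0.76,0,0,0,60],[0.19,0.018,-0.82,0,0,0,60],[0.24,0.03,-0.88,0,0,0,60],[0.29,0.043,-0.945,0,0,0,60],[0.29,0.043,-0.945,0,0,0,60],[0.29,0.043,-0.945,0,0,0,60],[0.29,0.043,-0.945,0,0,0,60]]]}}

```text
time_s: 8.88
tool_pos: [0.5186, -0.0365, 0.1133]
eef_rot: [0.932, 0.12, 0.341, -0.036]
force: [-0.9, -0.1, 0.8]
width: 0.0514
grasp_force: 0.0
```

```bash
python3 - <<'E'
from h import *
import cv2
s=rig.state(); w=rig.snapshot("wrist"); a=rig.snapshot("scene")
q=[.6417,-.0052,.2371]
print(s["tool_pos"],Rn.from_quat(s["eef_rot"]).as_matrix()[:,2],s["joints"],s["force"])
c=cv2.resize(a[130:300,215:415],(470,400),interpolation=cv2.INTER_CUBIC)
cv2.imwrite("pics/w3.png",np.hstack([cv2.resize(w[:,160:490],(330,400)),c])[...,::-1])
E
```

```text
[ 0.51855109 -0.03654715  0.1133475 ] [ 0.62647082  0.14967644 -0.76493874] [-0.65885757  0.12419794  2.33142128  1.24038223  0.55928748 -0.39782882] [-0.88322787 -0.11749086  0.84770801]
```

View pics/w3.png

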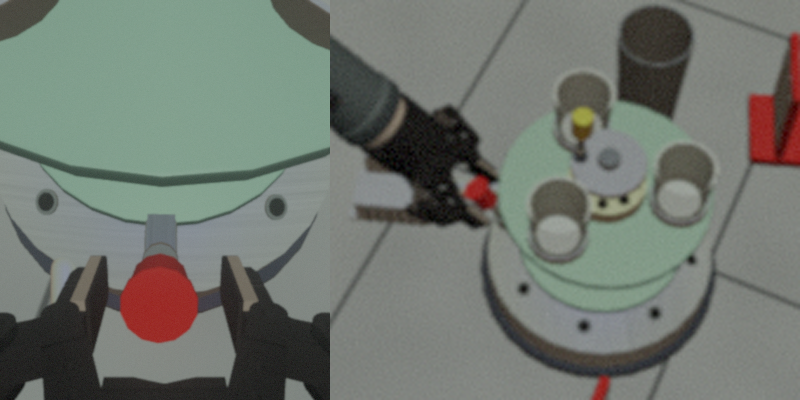

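The knob sits centred between the fingers: rim at (160,300), pads at about x = 95 and x = 232. Closing.

Request:
{"fn": "play_rows", "kwargs": {"rows": [[[0,0,0,0,0,0,0],[0,0,0,0,0,0,0],[0,0,0,0,0,0,0],[0,0,0,0,0,0,0],[0,0,0,0,0,0,0],[0,0,0,0,0,0,0],[0,0,0,0,0,0,0]]], "newtons": 60}}

```text
time_s: 9.85
tool_pos: [0.5181, -0.0365, 0.1125]
eef_rot: [0.932, 0.12, 0.34, -0.037]
force: [-7.4, -1.2, 8.4]
width: 0.0272
grasp_force: 58.1
```

Request:
{"fn": "play_rows", "kwargs": {"rows": [[[-0.006,-0.0015,0.012,0,0,0,0],[-0.012,-0.003,0.024,0,0,0,0],[-0.018,-0.0045,0.036,0,0,0,0],[-0.025,-0.006,0.049,0,0,0,0],[-0.025,-0.006,0.049,0,0,0,0],[-0.025,-0.006,0.049,0,0,0,0],[-0.025,-0.006,0.049,0,0,0,0],[-0.025,-0.006,0.049,0,0,0,0]]]}}

```text
time_s: 10.85
tool_pos: [0.5106, -0.038, 0.1265]
eef_rot: [0.932, 0.12, 0.34, -0.037]
force: [4.7, -0.2, -5.8]
width: 0.0266
grasp_force: 59.4
```

```bash
cat > sw.py <<'E'
import numpy as np,sys
v=np.array([float(sys.argv[1])-.6417,float(sys.argv[2])+.0052])
for d in map(float,sys.argv[3:]):
    t=np.radians(d);R=np.array([[np.cos(t),-np.sin(t)],[np.sin(t),np.cos(t)]])
    print(d,((R@v-v)/.3).round(3),round(d/90,3))
E
python3 sw.py .5106 -.038 2 5 8 11 14 17 20 23 26
```

```text
2.0 [ 0.004 -0.015] 0.022
5.0 [ 0.011 -0.038] 0.056
8.0 [ 0.019 -0.06 ] 0.089
11.0 [ 0.029 -0.081] 0.122
14.0 [ 0.039 -0.102] 0.156
17.0 [ 0.051 -0.123] 0.189
20.0 [ 0.064 -0.143] 0.222
23.0 [ 0.077 -0.162] 0.256
26.0 [ 0.092 -0.181] 0.289
```

Request:
{"fn": "play_rows", "kwargs": {"rows": [[[0.004,-0.015,0,0,0,0.022,0],[0.011,-0.038,0,0,0,0.056,0],[0.019,-0.06,0,0,0,0.089,0],[0.029,-0.081,0,0,0,0.122,0],[0.039,-0.102,0,0,0,0.156,0],[0.051,-0.123,0,0,0,0.189,0],[0.064,-0.143,0,0,0,0.222,0],[0.077,-0.162,0,0,0,0.256,0],[0.077,-0.162,0,0,0,0.256,0],[0.077,-0.162,0,0,0,0.256,0]]]}}

```text
time_s: 12.1
tool_pos: [0.5337, -0.0862, 0.1262]
eef_rot: [0.889, 0.304, 0.326, -0.105]
force: [4.9, 2.0, -6.8]
width: 0.0271
grasp_force: 59.7
```

```bash
python3 sw.py .5337 -.0865 3 6 9 12 15 18 20 22 23; python3 -c "
from rig import state;print(state()['joints'],state()['torque'])"
```

```text
3.0 [ 0.015 -0.018] 0.033
6.0 [ 0.03  -0.036] 0.067
9.0 [ 0.047 -0.053] 0.1
12.0 [ 0.064 -0.069] 0.133
15.0 [ 0.082 -0.084] 0.167
18.0 [ 0.101 -0.098] 0.2
20.0 [ 0.114 -0.107] 0.222
22.0 [ 0.128 -0.115] 0.244
23.0 [ 0.135 -0.119] 0.256
[-0.83418494  0.26045724  2.08346258  0.90253737  0.95280512 -0.52516508] [-0.26444991  0.16662809 -0.1445105 ]
```

Request:
{"fn": "play_rows", "kwargs": {"rows": [[[0.015,-0.018,0,0,0,0.033,0],[0.03,-0.036,0,0,0,0.067,0],[0.047,-0.053,0,0,0,0.1,0],[0.064,-0.069,0,0,0,0.133,0],[0.082,-0.084,0,0,0,0.167,0],[0.101,-0.098,0,0,0,0.2,0],[0.114,-0.107,0,0,0,0.222,0],[0.128,-0.115,0,0,0,0.244,0],[0.128,-0.115,0,0,0,0.244,0],[0.128,-0.115,0,0,0,0.244,0],[0.128,-0.115,0,0,0,0.244,0]]]}}

```text
time_s: 13.48
tool_pos: [0.5719, -0.1209, 0.1266]
eef_rot: [0.815, 0.467, 0.3, -0.164]
force: [2.5, 2.5, -6.6]
width: 0.0268
grasp_force: 59.8
```

```bash
python3 -c "
from rig import state
import numpy as np
from scipy.spatial.transform import Rotation as R
s=state();p=s['tool_pos'];print(p,s['force'],s['joints'])
a=np.degrees(np.arctan2(p[1]+.0052,p[0]-.6417)-np.arctan2(-.0328,-.1311));print(a)
print((R.from_quat(s['eef_rot'])*R.from_quat([0.932, 0.12, 0.34, -0.037]).inv()).as_rotvec(degrees=True))"
```

```text
[ 0.57189103 -0.12086028  0.12656126] [ 2.50214084  2.53884603 -6.59624507] [-0.8097161   0.45689436  1.75632208  0.71669555  1.2384856  -0.63138074]
44.839589313755496
[1.63299068e-02 1.65377416e-02 4.49845878e+01]
```

Request:
{"fn": "play_rows", "kwargs": {"rows": [[[0.0016,0.0027,-0.006,0,0,0,0],[0.0033,0.0054,-0.012,0,0,0,0],[0.005,0.008,-0.018,0,0,0,0],[0.0065,0.0107,-0.0235,0,0,0,0],[0.0065,0.0107,-0.0235,0,0,0,0],[0.0065,0.0107,-0.0235,0,0,0,0]]]}}

```text
time_s: 14.22
tool_pos: [0.574, -0.1178, 0.1196]
eef_rot: [0.815, 0.467, 0.3, -0.164]
force: [1.6, 4.5, -4.2]
width: 0.0268
grasp_force: 59.9
```

Request:
{"fn": "play_rows", "kwargs": {"rows": [[[0.0016,0.0027,-0.006,0,0,0,0],[0.0033,0.0054,-0.012,0,0,0,0],[0.005,0.008,-0.018,0,0,0,0],[0.0065,0.0107,-0.0235,0,0,0,0],[0.0065,0.0107,-0.0235,0,0,0,0],[0.0065,0.0107,-0.0235,0,0,0,0]]]}}

```text
time_s: 14.98
tool_pos: [0.5761, -0.1148, 0.1126]
eef_rot: [0.815, 0.467, 0.3, -0.164]
force: [1.3, 4.1, -2.5]
width: 0.0263
grasp_force: 60.0
```

Request:
{"fn": "play_rows", "kwargs": {"rows": [[[0,0,0,0,0,0,60],[0,0,0,0,0,0,60],[0,0,0,0,0,0,60],[0,0,0,0,0,0,60],[0,0,0,0,0,0,60],[-0.03,-0.05,0.07,0,0,0,60],[-0.07,-0.115,0.16,0,0,0,60],[-0.112,-0.183,0.255,0,0,0,60],[-0.15,-0.2,0.45,0,0,0,60],[-0.15,-0.2,0.65,0,0,0,60],[-0.15,-0.2,0.85,0,0,0,60],[-0.15,-0.2,0.95,0,0,0,60],[-0.15,-0.2,0.95,-0.095,0.058,0,60],[-0.15,-0.2,0.95,-0.19,0.116,0,60],[-0.15,-0.2,0.95,-0.285,0.174,0,60],[-0.15,-0.2,0.95,-0.379,0.231,0,60],[-0.15,-0.2,0.95,-0.379,0.231,0,60],[-0.15,-0.2,0.95,-0.379,0.231,0,60],[-0.15,-0.2,0.95,-0.379,0.231,0,60]]]}}

```text
time_s: 17.35
tool_pos: [0.5304, -0.1758, 0.397]
eef_rot: [0.868, 0.497, 0.001, -0.0]
force: [-0.5, 0.0, -0.3]
width: 0.0513
grasp_force: 0.0
```

```bash
python3 - <<'E'
from h import *
import cv2
s=rig.state(); w=rig.snapshot("wrist"); a=rig.snapshot("scene"); t=rig.snapshot("top")
q=[.6417,-.0052,.2371]
for n,X in (("knob0",P(q,.145,45,.140)),("knob+5mm",P(q,.147,45,.1446)),("lock",P(q,.03,0,.318))): print(n,wproj(s,X),proj("scene",X),proj("top",X))
print(s["tool_pos"],Rn.from_quat(s["eef_rot"]).as_matrix()[:,2],s["joints"],s["force"])
r=lambda a:cv2.resize(a,(390,330),interpolation=cv2.INTER_CUBIC)
c=r(a[130:299,215:415]); d=r(t[110:279,225:425])
cv2.imwrite("pics/w4.png",np.hstack([c,d])[...,::-1]);cv2.imwrite("pics/w4w.png",w[...,::-1])
E
```

```text
knob0 [330.53414998 108.26021194] [283.88168257 247.92652383] [370.25546494 194.86770199]
knob+5mm [330.570311   110.34956598] [283.15076052 247.50794409] [370.96575562 194.96448524]
lock [ 301.43094081 -122.2076677 ] [322.43355547 179.35408613] [335.82078713 169.63740047]
[ 0.53038344 -0.17575875  0.3970309 ] [ 0.00107046  0.0016767  -0.99999802] [-0.52090151  0.22152824  1.18981013  0.00201255  1.73015991  0.01079292] [-0.49057319  0.00700865 -0.31579833]
```

View pics/w4.png

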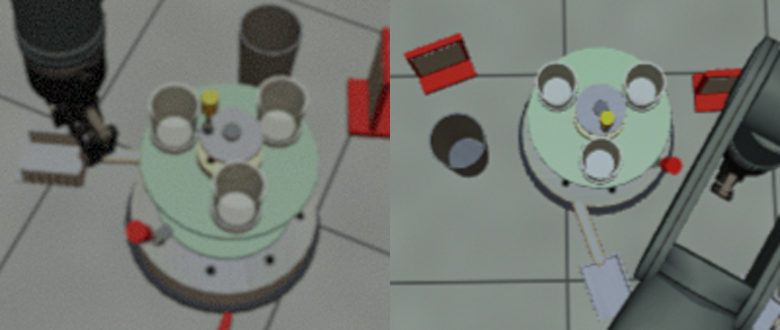

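View pics/w4w.png

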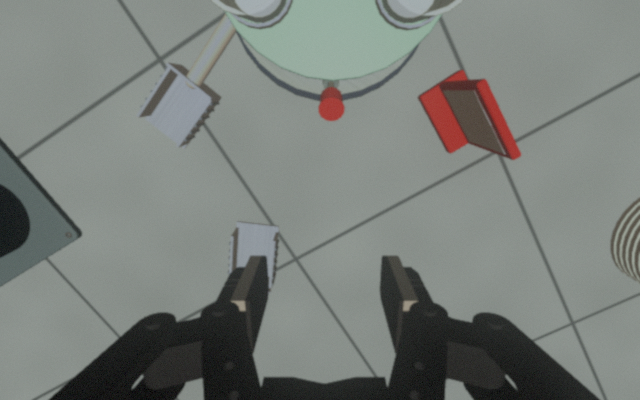

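The knob is seated one stop on: rim at (331,106), against a seated prediction of (330,108). All three tumblers are standing, and the scoop, tin and menu stand are unmoved. Next is the yellow pin.

Request:
{"fn": "play_rows", "kwargs": {"rows": [[[0.09,0.18,0,0,0,0,60],[0.18,0.36,0,0,0,0,60],[0.269,0.544,0,0,0,0,60],[0.269,0.544,0,0,0,0,60],[0.269,0.544,0,0,0,0,60],[0.269,0.544,0,0,0,0,60],[0.269,0.544,-0.12,0,0,0,60],[0.269,0.544,-0.24,0,0,0,60],[0.269,0.544,-0.35,0,0,0,60],[0.269,0.544,-0.35,0,0,0,60],[0.269,0.544,-0.35,0,0,0,60],[0.269,0.544,-0.35,0,0,0,0],[0.269,0.544,-0.35,0,0,0,0],[0.269,0.544,-0.35,0,0,0,0],[0.269,0.544,-0.35,0,0,0,0],[0.269,0.544,-0.35,0,0,0,0],[0.269,0.544,-0.35,0,0,0,0],[0.269,0.544,-0.35,0,0,0,0],[0.269,0.544,-0.35,0,0,0,0]]], "newtons": 40}}

```text
time_s: 19.88
tool_pos: [0.6121, -0.0117, 0.2926]
eef_rot: [0.867, 0.498, 0.001, 0.001]
force: [3.3, -1.7, 1.4]
width: 0.0205
grasp_force: 39.1
```

Gripped. Pushing down 22.5 mm.

Request:
{"fn": "play_rows", "kwargs": {"rows": [[[0,0,-0.015,0,0,0,0],[0,0,-0.03,0,0,0,0],[0,0,-0.045,0,0,0,0],[0,0,-0.06,0,0,0,0],[0,0,-0.073,0,0,0,0],[0,0,-0.073,0,0,0,0],[0,0,-0.073,0,0,0,0],[0,0,-0.073,0,0,0,0]]]}}

```text
time_s: 20.88
tool_pos: [0.6121, -0.0116, 0.2718]
eef_rot: [0.867, 0.498, 0.001, 0.001]
force: [2.6, -2.2, 8.6]
width: 0.0208
grasp_force: 39.7
```

Request:
{"fn": "play_rows", "kwargs": {"rows": [[[0,0,-0.003,0,0,0,0],[0,0,-0.006,0,0,0,0],[0,0,-0.009,0,0,0,0],[0,0,-0.009,0,0,0,0],[0,0,-0.009,0,0,0,0]]]}}

```text
time_s: 21.5
tool_pos: [0.6122, -0.0116, 0.2716]
eef_rot: [0.867, 0.498, 0.002, 0.002]
force: [-1.1, -0.5, 19.5]
width: 0.0207
grasp_force: 41.0
```

Request:
{"fn": "play_rows", "kwargs": {"rows": [[[0,0,0.006,0,0,0,60],[0,0,0.006,0,0,0,60],[0,0,0.006,0,0,0,60],[0,0,0.006,0,0,0,60],[0,0,0.1,0,0,0,60],[0,0,0.18,0,0,0,0],[0,0,0.18,0,0,0,0],[0,0,0.18,0,0,0,0],[0,0,0.18,0,0,0,0],[0,0,0.18,0,0,0,0],[0,0,0.18,0,0,0,0],[0,0,0.15,0,0,0,0],[0,0,0.12,0,0,0,0],[0,0,0.1,0,0,0,0],[0,0,0.1,0,0,0,0],[0,0,0.1,0,0,0,0]]]}}

```text
time_s: 23.5
tool_pos: [0.6118, -0.0115, 0.2981]
eef_rot: [0.867, 0.498, 0.001, 0.0]
force: [0.3, 0.2, 1.0]
width: 0.0003
grasp_force: 0.0
```

Request:
{"fn": "play_rows", "kwargs": {"rows": [[[0,0,-0.003,0,0,0,0],[0,0,-0.006,0,0,0,0],[0,0,-0.009,0,0,0,0],[0,0,-0.012,0,0,0,0],[0,0,-0.012,0,0,0,0],[0,0,-0.012,0,0,0,0]]]}}

```text
time_s: 24.25
tool_pos: [0.6118, -0.0115, 0.295]
eef_rot: [0.867, 0.498, 0.001, 0.001]
force: [-1.0, -0.5, 5.4]
width: 0.0001
grasp_force: 2.7
```

Contact at z = 0.295, which is the home height. I'll press a little more to confirm the stop.

Request:
{"fn": "play_rows", "kwargs": {"rows": [[[0,0,-0.004,0,0,0,0],[0,0,-0.008,0,0,0,0],[0,0,-0.008,0,0,0,0],[0,0,-0.008,0,0,0,0]]]}}

```text
time_s: 24.75
tool_pos: [0.6119, -0.0115, 0.2949]
eef_rot: [0.867, 0.498, 0.002, 0.002]
force: [-3.9, 0.2, 14.7]
width: 0.0001
grasp_force: 7.3
```

Request:
{"fn": "play_rows", "kwargs": {"rows": [[[0,0,0.1,0,0,0,0],[0,0,0.3,0,0,0,0],[-0.2,-0.2,0.4,0,0,0,0],[-0.4,-0.4,0.4,0,0,0,0],[-0.6,-0.6,0.4,0,0,0,0],[-0.6,-0.8,0.4,0,0,0,0],[-0.6,-0.8,0.4,0,0,0,0],[-0.6,-0.8,0.4,0,0,0,0]]]}}

```text
time_s: 25.75
tool_pos: [0.4299, -0.255, 0.4111]
eef_rot: [0.869, 0.495, -0.0, 0.0]
force: [0.2, 0.9, -0.5]
width: 0.0003
grasp_force: 0.0
```

```bash
python3 - <<'E'
from h import *
import cv2
a=rig.snapshot("scene"); t=rig.snapshot("top")
q=[.6417,-.0052,.2371]
for n,X in (("knob0",P(q,.145,45,.140)),("lock",P(q,.03,0,.295))): print(n,(proj("scene",X)-[215,130])*1.95,(proj("top",X)-[225,110])*1.95+[390,0])
r=lambda a:cv2.resize(a,(390,330),interpolation=cv2.INTER_CUBIC)
cv2.imwrite("pics/w5.png",np.hstack([r(a[130:299,215:415]),r(t[110:279,225:425])])[...,::-1])
E
```

```text
knob0 [134.31928101 229.95672146] [673.24815664 165.49201888]
lock [208.7824035  106.99485459] [605.44914717 119.49323164]
```

View pics/w5.png

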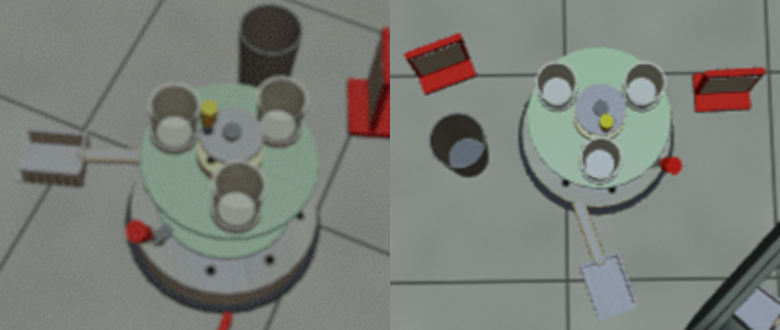

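The yellow pin is home (208,107) and the red knob is one stop round at (135,231)/(672,165), both as predicted. The tumblers are upright and nothing else has moved.

```bash
python3 -c "
from rig import ticket;print(ticket.hand_in())"
```

```text
the job is handed in; nothing more can be done
None
```

The carousel is turned one stop towards the red menu stand with the spring pin back in its hole, the yellow pin is pushed fully home, the tumblers are standing and nothing else moved; handed in at about 26 s, with no verdict returned.

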